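Flip a spot plate wells-up against a turning block

TASK

The white spot plate lies wells down on the bench and is too wide to grip. Turn it wells up without picking it up: push it with the fingertips against the curved front of the grey turning block until its leading edge climbs and the plate stands leaning on the block, then, from behind the block, push the plate's upper edge back over so that it falls flat on the bench in front of the block with its wells up. Leave the vial, the beaker and the reagent bottle where they stand.

Things in the scene. Friction and masses are not known exactly. Their poses are not given: they have to be found in the camera images.
- plate: white plastic slab, 95 mm along x, 120 along y, 10 thick, 80 to 170 g, loose. Origin: centre of the WELL face; z points out of the plain face. At the start: flat, wells down, z up, origin at bench height, +x edge towards the block, within 0.15 rad of the block's x, 15 to 45 mm short of its foot. Turned over: z down, origin 10 mm up. Slides easily on the block (friction 0.3), less so on the bench (0.6)
- plate_near (a point): middle of the plate's edge face at -x (47.5 mm from its centre, mid-thickness): the edge away from the block, where to push; it becomes the lower edge when the plate stands up
- plate_far (a point): middle of the plate's edge face at +x (47.5 mm from its centre, mid-thickness): the edge towards the block, which climbs and becomes the upper edge
- plate_left (a point): middle of the plate's edge face at +y (60 mm from its centre, mid-thickness)
- plate_right (a point): middle of the plate's edge face at -y (60 mm from its centre, mid-thickness)
- block: grey block fixed to the bench, 170 mm wide along its y, 58 high. Origin: middle of the foot line of its front, on the bench; x points from the front into the block (the way to push), z up. Hollow front of three facets, in mm: from x 0, z 0 to x 9.5, z 8 to x 19, z 25 to the top edge x 26, z 58. Upright back at x 38
- block_top (a point): middle of the block's top front edge (block x 26 mm, z 58 mm). A plate pushed home, lower edge at the foot, leans on it about 25 degrees from upright and stays there by itself; its upper edge then stands about 30 mm higher than the block and can be pushed from behind. Past upright it falls over freely
- vial: bystander: small glass vial with cork, 32 mm across, 55 mm high, stands beside the work; origin under its centre, z up
- beaker: bystander: open glass beaker, 66 mm across the rim, 75 mm high; origin under its centre, z up
- reagent: bystander: amber reagent bottle, 48 mm across, 100 mm high; origin under its centre, z up
Mind the look-alikes: they are no part of the job. What is meant by the plate is not turquoise or yellow, and is the larger of those in its own colour.

How it is judged:
By the outcome, as a careful person would: the job done as asked, in the order asked, and still so for the second after the job is handed in, with the robot touching nothing.
It also fails if it takes over 48 s, if anything falls off the work surface, if the arm or the gripper's body presses on something with over 40 N, if the wrist force passes 120 N, or if a joint passes its speed limit or range.

ROBOT

A 6-joint arm with a two-finger parallel gripper is mounted at the origin on the work surface. World frame = base frame: x ahead of the robot, y to its left, z up, the work surface at z = 0. Lengths are in m, angles in degrees, forces in N, time in s.
With the tool pointing down it reaches from about 0.35 to 0.875 m from the base axis. Payload 4.2 kg.
Tool frame: the origin (TCP) lies on the front face of the gripper's body, between the roots of the fingers; the fingertips stand 70 mm ahead of it and the grasp point (between the pads) lies 51 mm ahead of it; x points along the fingers, y is the direction in which the jaws open and shut, and the axes are right-handed (so a half turn about x gives the same grasp; the last joint's range is limited). The gripper opens to 87 mm and grips with 3 to 60 N. Pads are 19 mm wide; open, the fingers measure 117 mm over their backs; the gripper's body (75 mm by 190 mm) begins 51 mm behind the grasp point.
Start: joints at [-52.162, 22.042, 0.453, 0, -68.411, -14.817], TCP at [0.244, -0.575, 0.292] pointing down, gripper open.
Joint ranges: [-179.83, 179.83], [-69.29, 118.12], [-61.27, 80.66], [-181.25, 117.63], [-171.15, -9.14], [-177.46, 177.46]. Speed limits (degrees/s): [159.86, 159.86, 180, 180, 180, 180].

INTERFACE

Orientations are given as a 3x3 rotation matrix whose columns are the frame's x, y, z axes.
In Python, from station import r, viewer, spotter gives the robot as it stands.
- The arm moves only by the tool move_arm, never from a script. Its argument "series" is a list that holds one entry, the list of rows, each a list of 7 numbers: the turn, a rotation vector about the world's x, y, z scaled (see below), then the shift along the world's x, y, z scaled (see below), then the opening, from 0 (shut) to 1 (fully open). A call has 1 to 20 rows; each row shifts and turns the pose as measured when the row begins; what a row does not reach is not made up. The controller multiplies each number of a shift by 60 mm and each number of a turn by 8 degrees. A row lasts 1/8 s, in which the tool goes at most 62.5 mm and 10.7 degrees, less where a joint would pass 70% of its speed; a pose out of reach is approached as far as the arm can. A call with a number of a shift or a turn outside -1 to 1 is refused whole. A call with a gripper value outside its range is refused whole. The fingers move at their own pace and stop on an object; the grip force is fixed at half the most. Time passes only in rows, so rows that do not move let the fingers close. It gives the time, the measured TCP pose, the force and the opening at its end, in the units of the state.
- r.sense(): the state, without advancing time (a new reading comes with each control period).
- viewer.capture(name): name is "side" or "top"; returns (picture, depth): 420x560x3 uint8, red, green, blue; 420x560 float32, m along the optical axis (not along the pixel's ray), 0 where there is no reading.
- viewer.camera_params(name): a dict with "mtx" (3x3 intrinsics, pixels), "pose" (4x4, takes a point from camera to world coordinates). Camera axes: x right, y down, z forward; pixel columns grow to the right and rows downward; lengths in m; the calibration is good to about 2 mm. A picture is of the moment at which its call begins. camera_params takes no time and is no camera call.
- r.finish_job(): hands the job in, once; it reports no verdict.
Trained networks look in the newest picture that a camera, given by its name, has taken for a name from the list of things; names that differ only in an ending like _2 or _b are one class to them, and where a whole thing is asked for, a point or a joint stands for the part that bears it (a point fixed in the world has none). Each returns a list of dicts, best first, with "conf" (0 to 1); they miss things now and then, are a little off and sometimes report something else, mostly with a low value. They report only what shows in the picture. A call takes as long as a camera call. They do not tell look-alikes from the thing itself.
- spotter.find_in(camera, name): "centre" ([column, row] in pixels, amid what is visible of it).
- spotter.trace(camera, name): "mask" (420x560 bool, what is visible of it) and "centre" ([column, row] in pixels, amid what is visible of it).
The state is a dict: "time_s": time; "joints": joint angles; "joint_velocities": joint speeds; "effort": joint torques, N m; "tcp_pos": TCP position; "ee_rot": TCP orientation; "wrist_force": force on the tool from outside, world axes, zero at the start; "moment": the same for the moment, N m; "gripper_width": opening from 0.0 (shut) to 1.0 (fully open).
Only numpy, scipy, OpenCV 4.12 (cv2) and the standard library are available. Lean on these libraries where they do the work, as an engineer would, in place of code of your own. Each camera call takes 0.05 s, during which the arm holds its last target.

## Working session

There is one attempt and no reset: what is moved stays moved. The work goes in short steps, Python scripts to look and compute and a tool call to move; the robot and the scene stay as the last step left them, time stands still between calls to the robot, and variables do not carry over. Pictures are saved under pics/ and viewed, and the job is handed in when it is done.

Besides the shell and the picture viewer there is one more tool, called after "Emit:" as name(argument=value, ...), one argument or row to a line, values as JSON. move_arm: Moves the arm, as the interface text tells. Its arguments: {"type":"object","properties":{"series":{"type":"array","items":{"type":"array","items":{"type":"array","items":{"type":"number","minimum":-1,"maximum":1}}}}},"required":["series"]}

```bash
mkdir -p pics && ls && python3 - <<'E'
from station import r, viewer, spotter
import cv2, numpy as np
s=r.sense(); print(s)
for n in ("side","top"):
    p,d=viewer.capture(n); cv2.imwrite(f"pics/{n}0.png",p[:,:,::-1]); np.savez(f"/tmp/{n}0.npz",p=p,d=d)
    print(n,viewer.camera_params(n))
E
```

```text
pics
{'time_s': 0.0, 'joints': array([-5.21626771e+01,  2.20900832e+01,  3.78452951e-01, -3.01418056e-02,
       -6.84112436e+01, -1.48173857e+01]), 'joint_velocities': array([-0.00369238,  0.00137069,  0.06050281, -0.09409983, -0.01274519,
        0.02753862]), 'effort': array([-1.24219794e-03, -3.90667534e+01,  1.87409985e+01,  4.21986714e+00,
        1.11487650e-02, -1.62608321e-04]), 'tcp_pos': array([ 0.24425787, -0.57478928,  0.29115454]), 'ee_rot': array([[-9.29161073e-04, -3.90871751e-01,  9.20444681e-01],
       [ 1.99370067e-03,  9.20442525e-01,  3.90872848e-01],
       [-9.99997581e-01,  2.19827501e-03, -7.59580929e-05]]), 'wrist_force': array([-0.26075478, -0.39518942, -1.07859065]), 'moment': array([-0.04980108, -0.0463311 , -0.02801908]), 'gripper_width': 0.999827951933199}
side {'mtx': array([[400.14647036,   0.        , 281.77694391],
       [  0.        , 400.14647036, 204.61016323],
       [  0.        ,   0.        ,   1.        ]]), 'pose': array([[-0.83051434, -0.32127778,  0.45500167,  0.16771985],
       [-0.55648052,  0.44342023, -0.70264353,  0.68607315],
       [ 0.02398681, -0.8367551 , -0.54705168,  0.53693728],
       [ 0.        ,  0.        ,  0.        ,  1.        ]])}
top {'mtx': array([[509.00510946,   0.        , 279.82398963],
       [  0.        , 509.00510946, 207.4736523 ],
       [  0.        ,   0.        ,   1.        ]]), 'pose': array([[-0.00812445, -0.99216225,  0.1246919 ,  0.38627502],
       [-0.9999631 ,  0.00840913,  0.00175688,  0.10314999],
       [-0.00279166, -0.12467302, -0.99219395,  1.38512858],
       [ 0.        ,  0.        ,  0.        ,  1.        ]])}
```

View pics/side0.png

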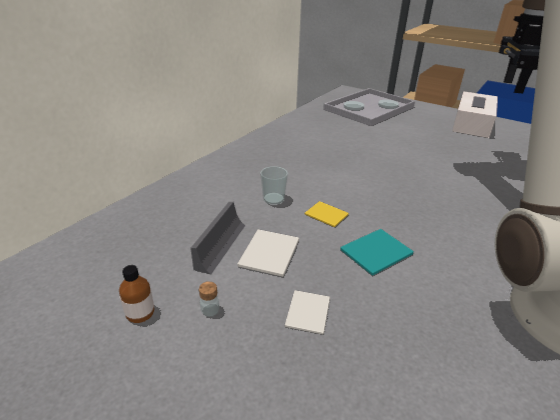

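View pics/top0.png

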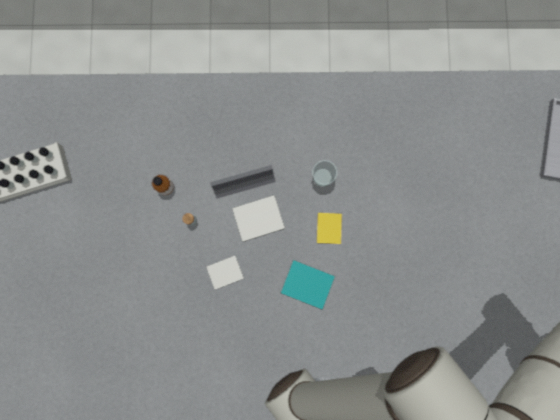

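The pictures show a large white plate (side 270,252; top 259,218), a small white one (side 309,311; top 225,272), a turquoise one (top 308,285) and a yellow one (top 329,228). The plate meant is the larger white one, in front of the grey block (top 243,181). I'll measure it and check it in an enlarged crop.

```bash
cat > h.py <<'E'
from station import r, viewer, spotter
import cv2, numpy as np
def load(n): 
    z=np.load(n); return z['p'],z['d']
def cloud(cam,d):
    c=viewer.camera_params(cam); K=c['mtx'];T=c['pose']
    v,u=np.mgrid[0:d.shape[0],0:d.shape[1]]
    P=np.stack([(u-K[0,2])/K[0,0]*d,(v-K[1,2])/K[1,1]*d,d],-1)
    return P@T[:3,:3].T+T[:3,3]
def ray(cam,uv,z):
    c=viewer.camera_params(cam); K=c['mtx'];T=c['pose']
    uv=np.atleast_2d(np.asarray(uv,float)); 
    q=np.c_[(uv[:,0]-K[0,2])/K[0,0],(uv[:,1]-K[1,2])/K[1,1],np.ones(len(uv))]@T[:3,:3].T
    t=(z-T[2,3])/q[:,2]; return T[:3,3]+q*t[:,None]
def proj(cam,X):
    c=viewer.camera_params(cam); K=c['mtx'];T=c['pose']
    Y=(np.atleast_2d(X)-T[:3,3])@T[:3,:3]
    return np.c_[Y[:,0]/Y[:,2]*K[0,0]+K[0,2],Y[:,1]/Y[:,2]*K[1,1]+K[1,2]]
E
python3 - <<'E'
from h import *
pt,dt=load('/tmp/top0.npz'); ps,ds=load('/tmp/side0.npz')
for n,p,x,y in(("top",pt,150,120),("side",ps,180,170)):
    c=p[y:y+190,x:x+220,::-1]; cv2.imwrite(f"pics/crop_{n}.png",cv2.resize(c,None,fx=3,fy=3,interpolation=cv2.INTER_CUBIC))
for cam,p,d in(("top",pt,dt),("side",ps,ds)):
    g=p.astype(int); m=(g.min(2)>165)&(g.max(2)-g.min(2)<40)
    if cam=="side": print(ps[252,270])
    n,l,st,ce=cv2.connectedComponentsWithStats(m.astype(np.uint8))
    C=cloud(cam,d)
    for i in range(1,n):
        if st[i,4]>300 and 180<ce[i][1]<340 and ce[i][0]<400:
            P=C[l==i]; P=P[d[l==i]>0]; print(cam,st[i],ce[i],'med',np.median(P,0))
            cnt=cv2.findContours((l==i).astype(np.uint8),cv2.RETR_EXTERNAL,cv2.CHAIN_APPROX_NONE)[0][0][:,0]
            W=ray(cam,cnt,0.010)[:,:2]
            print(cv2.minAreaRect((W*1000).astype(np.float32)))
    # block: points with z>20mm nearby
    roi=np.zeros(d.shape,bool)
    if cam=="top": roi[150:205,200:285]=1
    else: roi[195:275,185:245]=1
    h=roi&(d>0)&(C[...,2]>0.048)&(C[...,2]<0.07)
    Q=C[h]; print(cam,'blocktop n',len(Q),np.median(Q,0), cv2.minAreaRect((Q[:,:2]*1000).astype(np.float32)))
    f=(d>0)&(np.abs(C[...,2])<.03); print('bench z',np.median(C[f][:,2]))
for nme in("plate","block","vial","beaker","reagent","block_top"):
    for cam in("top","side"):
        print(nme,cam,[(np.round(x['centre']),round(x['conf'],2)) for x in spotter.find_in(cam,nme)])
E
```

```text
top [ 233  196   51   45 1526] [257.93709043 217.70117955] med [0.5312121  0.16511027 0.01023739]
((532.024169921875, 165.13339233398438), (94.2310562133789, 120.5660400390625), 17.0904598236084)
top [207 256  36  33 764] [224.53010471 271.9934555 ] med [0.38597861 0.25564843 0.00711587]
((386.191650390625, 255.10789489746094), (65.78773498535156, 83.23257446289062), 20.71746063232422)
top blocktop n 368 [0.63857403 0.20818528 0.05605516] ((638.732177734375, 208.1300506591797), (17.399328231811523, 169.39529418945312), 15.531937599182129)
bench z 0.0004207937041202925
[220 213 204]
side [ 237  229   62   45 1738] [268.64039125 251.21518987] med [0.5298272  0.17192601 0.01181457]
((533.2010498046875, 165.2589111328125), (93.95924377441406, 119.98776245117188), 17.26555824279785)
side [ 285  290   45   43 1377] [307.59331881 311.05446623] med [0.38521367 0.25941799 0.00854854]
((385.78863525390625, 257.9022216796875), (64.42372131347656, 82.01068878173828), 20.842588424682617)
side blocktop n 526 [0.63447073 0.22243301 0.05735864] ((640.5234375, 208.30178833007812), (15.993946075439453, 172.7393798828125), 15.997879028320312)
bench z 0.0018570755297770969
plate top [(array([258., 215.]), 0.9), (array([221., 273.]), 0.66), (array([310., 282.]), 0.63), (array([328., 228.]), 0.61)]
plate side [(array([372., 252.]), 0.89), (array([325., 214.]), 0.8), (array([307., 313.]), 0.58), (array([270., 254.]), 0.56)]
block top []
block side [(array([215., 236.]), 0.61)]
vial top [(array([189., 219.]), 0.72)]
vial side [(array([207., 297.]), 0.76), (array([270., 257.]), 0.42)]
beaker top [(array([320., 176.]), 0.84)]
beaker side [(array([272., 183.]), 0.57)]
reagent top [(array([159., 181.]), 0.78)]
reagent side [(array([135., 294.]), 0.69)]
block_top top [(array([246., 183.]), 0.92)]
block_top side [(array([218., 239.]), 0.56)]
```

```bash
python3 -c "
import cv2,numpy as np
a=cv2.imread('pics/crop_top.png');b=cv2.imread('pics/crop_side.png')
cv2.imwrite('pics/crops.png',cv2.resize(np.hstack([a,b]),(800,346)))"
```

```text
(no output)
```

View pics/crop_top.png

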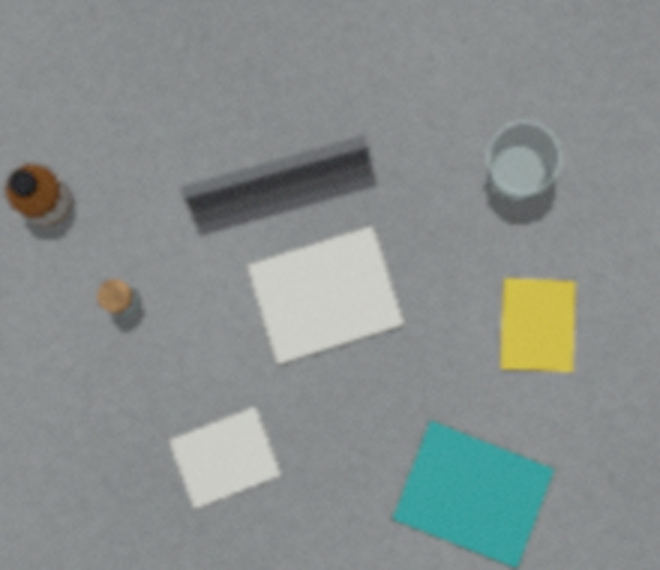

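View pics/crop_side.png

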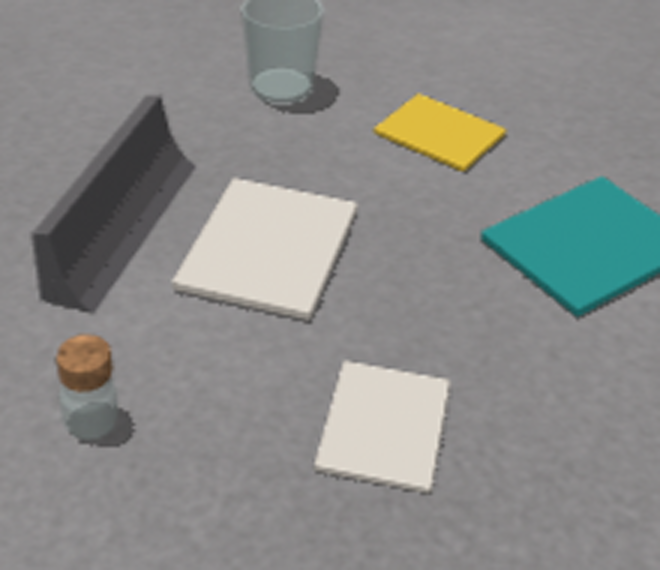

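The crop confirms it: the larger white plate measures 94 x 120 mm on the bench, 10 mm high, while the small one is 66 x 83. Next I'll refine the block pose, overlay the model and locate the bystanders.

```bash
cat >> h.py <<'E'
A=np.deg2rad(15.7); BO=np.array([0.6087,0.1993,0.])
def b2w(X,A=A,BO=BO):
    c,s=np.cos(A),np.sin(A); R=np.array([[c,-s,0],[s,c,0],[0,0,1]]); return np.atleast_2d(X)@R.T+BO
def w2b(X,A=A,BO=BO):
    c,s=np.cos(A),np.sin(A); R=np.array([[c,-s,0],[s,c,0],[0,0,1]]); return (np.atleast_2d(X)-BO)@R
E
python3 - <<'E'
from h import *
pt,dt=load('/tmp/top0.npz'); ps,ds=load('/tmp/side0.npz')
for cam,p,d in(("top",pt,dt),("side",ps,ds)):
    C=cloud(cam,d); roi=np.zeros(d.shape,bool)
    if cam=="top": roi[150:205,200:285]=1
    else: roi[195:275,185:245]=1
    h=roi&(d>0)&(C[...,2]>0.053)&(C[...,2]<0.063)
    Q=C[h][:,:2]; 
    vx,vy,x0,y0=cv2.fitLine(Q.astype(np.float32),cv2.DIST_HUBER,0,0.01,0.01).ravel()
    print(cam,np.rad2deg(np.arctan2(-vx,vy)) if vy>0 else np.rad2deg(np.arctan2(vx,-vy)),x0,y0)
    im=cv2.resize(p[:,:,::-1],None,fx=4,fy=4,interpolation=cv2.INTER_CUBIC)
    prof=[(0,0),(9.5,8),(19,25),(26,58),(38,58)]
    for y in(-85,85):
        q=proj(cam,b2w(np.array([[a/1e3,y/1e3,z/1e3] for a,z in prof]))); cv2.polylines(im,[np.int32(q*4+2)],False,(0,0,255),1)
    for a,z in prof:
        q=proj(cam,b2w(np.array([[a/1e3,-.085,z/1e3],[a/1e3,.085,z/1e3]]))); cv2.polylines(im,[np.int32(q*4+2)],False,(0,255,0),1)
    c=(200,140) if cam=="top" else(170,190)
    cv2.imwrite(f"pics/ov_{cam}.png",im[c[1]*4:c[1]*4+400,c[0]*4:c[0]*4+480])
for n,uvs,z in(("vial",(189,218),.055),("beaker",(324,170),.075),("reagent",(159,182),.1)):
    X=ray("top",uvs,z)[0]; print(n,X,w2b(X))
print('plate',w2b(np.array([.5326,.1652,.01])))
E
python3 -c "
import cv2,numpy as np
a=cv2.imread('pics/ov_top.png');b=cv2.imread('pics/ov_side.png')
cv2.imwrite('pics/ov.png',cv2.resize(np.hstack([a,b]),(800,333)))"
```

```text
top 15.498214 0.6395784 0.20748895
side 15.313514 0.64018977 0.20125593
vial [0.52757684 0.34443159 0.055     ] [[-0.03882392  0.16166894  0.055     ]]
beaker [ 0.64880653 -0.01097047  0.075     ] [[-0.01828906 -0.21327849  0.075     ]]
reagent [0.61619159 0.41448954 0.1       ] [[0.06544248 0.20513397 0.1       ]]
plate [[-0.08248832 -0.01223509  0.01      ]]
```

View pics/ov.png

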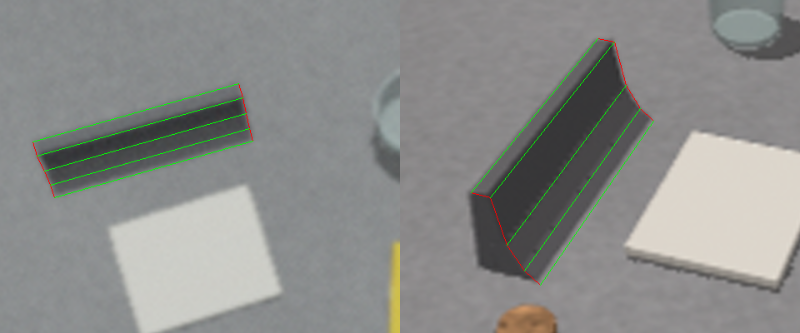

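The block overlay fits in both views at a heading of about 15.6°. The bystanders are clear of the ±95 mm work corridor. Now I'll move above a point behind the plate's near edge.

Emit:
move_arm(
  series=[
    [[0,0,-0.92,0.27,0.95,0,0.8],[0.27,-0.96,0,0.27,0.95,0,0.8],[0,0,0,0.27,0.95,0,0.8],[0,0,0,0.27,0.95,0,0.8],[0,0,0,0.27,0.95,0,0.8],[0,0,0,0.27,0.95,0,0.8],[0,0,0,0.27,0.95,0,0.8],[0,0,0,0.27,0.95,0,0.8],[0,0,0,0.27,0.95,0,0.8],[0,0,0,0.27,0.95,0,0.8],[0,0,0,0.27,0.95,0,0.8],[0,0,0,0,0,0,0.8]],
  ],
)

```text
time_s: 2.2
tcp_pos: [0.4252, 0.0707, 0.2953]
ee_rot: [[0.152, -0.265, 0.952], [0.041, 0.964, 0.262], [-0.988, -0.001, 0.157]]
wrist_force: [-0.6, -0.8, 0.3]
gripper_width: 0.797
```

```bash
cat >> h.py <<'E'
A=np.deg2rad(15.6)
def stat(tgt=None):
    s=r.sense(); p=s['tcp_pos']; R=s['ee_rot']; ca,sa=np.cos(A),np.sin(A)
    B=np.array([[ca,sa,0],[-sa,ca,0],[0,0,1]]); b=w2b(p)[0]
    fx=B@R[:,0]; fy=B@R[:,1]; fz=B@R[:,2]
    tip=b+.07*fx; f=tip+.0095*fz; k=tip-.0095*fz
    print('t',round(s['time_s'],2),'F',np.round(s['wrist_force'],1),'g',round(float(s['gripper_width']),2),'tcp block mm',np.round(b*1e3,1))
    print('tilt',round(float(np.rad2deg(np.arctan2(fx[0],-fx[2]))),2),'side',round(float(np.rad2deg(fx[1])),2),'yaw',round(float(np.rad2deg(np.arctan2(-fy[0],fy[1]))),2),'corner +z',np.round(f*1e3,1),'-z',np.round(k*1e3,1))
    if tgt is not None:
        d=b2w(np.array(tgt)/1e3)[0]-p; print('world shift mm',np.round(d*1e3,1),'units',np.round(d/.06,2))
E
python3 -c "
from h import *
stat([-169,-12,120])"
```

```text
t 2.2 F [-0.6 -0.8  0.3] g 0.8 tcp block mm [-211.5  -74.2  295.3]
tilt 9.04 side -0.1 yaw -0.22 corner +z [-191.1  -74.3  227.7] -z [-209.8  -74.2  224.7]
world shift mm [  24.1   71.3 -175.3] units [ 0.4   1.19 -2.92]
```

Emit:
move_arm(
  series=[
    [[0,0,0,0.2,0.6,-0.7,0.8],[0,0,0,0.2,0.6,-0.7,0.8],[0,0,0,0,0,-0.75,0.8],[0,0,0,0,0,-0.75,0.8],[0,0,0,0,0,0,0.8]],
  ],
)

```text
time_s: 2.82
tcp_pos: [0.4506, 0.1433, 0.1201]
ee_rot: [[0.158, -0.264, 0.951], [0.044, 0.964, 0.261], [-0.986, 0.001, 0.164]]
wrist_force: [-0.3, -1.4, 0.4]
gripper_width: 0.798
```

```bash
python3 -c "
from h import *
stat([-169,-12,72.7])"
```

```text
t 2.83 F [-0.3 -1.4  0.4] g 0.8 tcp block mm [-167.4  -11.1  120.1]
tilt 9.47 side 0.0 yaw -0.27 corner +z [-146.5  -11.2   52.6] -z [-165.2  -11.1   49.5]
world shift mm [ -1.3  -1.3 -47.4] units [-0.02 -0.02 -0.79]
```

Emit:
move_arm(
  series=[
    [[-0.05,0.17,0.03,-0.02,-0.02,-0.4,0.8],[0,0,0,0,0,-0.37,0.8],[0,0,0,0,0,0,0.8]],
  ],
)

```text
time_s: 3.2
tcp_pos: [0.4531, 0.1426, 0.0788]
ee_rot: [[0.143, -0.267, 0.953], [0.043, 0.964, 0.264], [-0.989, 0.003, 0.149]]
wrist_force: [0.7, 0.4, -0.3]
gripper_width: 0.8
```

```bash
python3 -c "
from h import *
stat([-40,-12,72.7])
for n in ('top','side'):
    p,d=viewer.capture(n); cv2.imwrite(f'pics/{n}1.png',p[:,:,::-1])
"
python3 -c "
import cv2,numpy as np
a=cv2.imread('pics/top1.png')[120:320,150:370];b=cv2.imread('pics/side1.png')[150:350,160:380]
cv2.imwrite('pics/c1.png',cv2.resize(np.hstack([a,b]),(792,360),interpolation=cv2.INTER_CUBIC))"
```

```text
t 3.2 F [ 0.7  0.4 -0.3] g 0.8 tcp block mm [-165.2  -12.5   78.8]
tilt 8.59 side 0.16 yaw -0.1 corner +z [-145.3  -12.3   11. ] -z [-164.1  -12.3    8.1]
world shift mm [120.4  34.3  -6.1] units [ 2.01  0.57 -0.1 ]
```

View pics/c1.png

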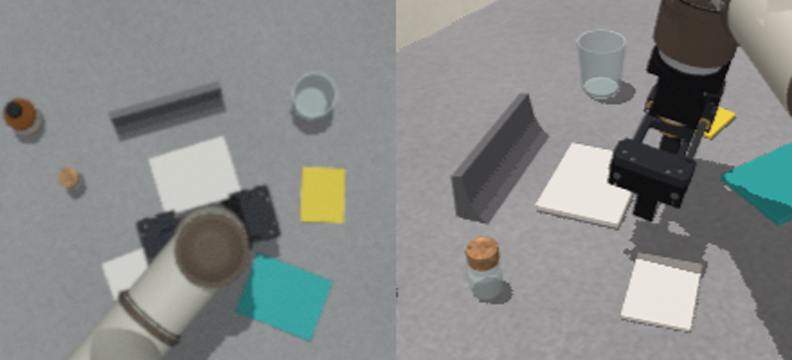

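The fingers stand behind the near edge. I'll lower the tips to about 3 mm and push slowly.

Emit:
move_arm(
  series=[
    [[-0.02,0.07,0,0,0,-0.1,0.8],[0,0,0,0.14,0.04,0,0.8],[0,0,0,0.14,0.04,0,0.8],[0,0,0,0.14,0.04,0,0.8],[0,0,0,0.14,0.04,0,0.8],[0,0,0,0.14,0.04,0,0.8]],
  ],
)

```text
time_s: 4.05
tcp_pos: [0.5001, 0.1572, 0.0768]
ee_rot: [[0.141, -0.268, 0.953], [0.046, 0.963, 0.264], [-0.989, 0.007, 0.148]]
wrist_force: [0.4, 0.2, 0.7]
gripper_width: 0.795
```

```bash
python3 -c "
from h import *
stat([-28,-12,72.7])"
```

```text
t 4.05 F [0.4 0.2 0.7] g 0.8 tcp block mm [-115.9  -11.1   76.8]
tilt 8.49 side 0.37 yaw -0.06 corner +z [-96.2 -10.7   9. ] -z [-115.   -10.6    6.2]
world shift mm [84.9 22.9 -4.1] units [ 1.41  0.38 -0.07]
```

```bash
cat > look.sh <<'E'
python3 -c "
from h import *
stat()
I=[]
for n,(y,x) in (('top',(120,150)),('side',(150,160))):
    p,d=viewer.capture(n); np.savez(f'/tmp/{n}_$1.npz',p=p,d=d); I.append(p[y:y+200,x:x+220,::-1])
cv2.imwrite('pics/c_$1.png',cv2.resize(np.hstack(I),(800,364),interpolation=cv2.INTER_CUBIC))
"
E
bash look.sh a
```

```text
t 4.05 F [0.4 0.2 0.7] g 0.8 tcp block mm [-115.9  -11.1   76.8]
tilt 8.49 side 0.37 yaw -0.06 corner +z [-96.2 -10.7   9. ] -z [-115.   -10.6    6.2]
```

View pics/c_a.png

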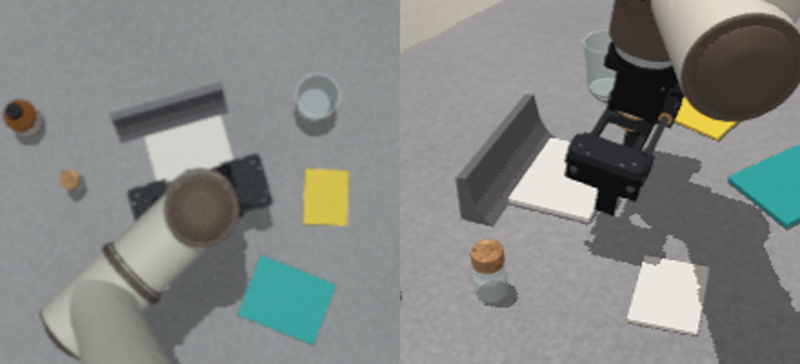

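The plate has been pushed up to the foot (top crop 187,150), but the tips ride high at 9 mm. I'll back off slightly, lower them and check.

Emit:
move_arm(
  series=[
    [[0,0,0,-0.12,-0.03,0,0.8],[0,0,0,0,0,-0.08,0.8],[0,0,0,0,0,-0.06,0.8],[0,0,0,0,0,0,0.8]],
  ],
)

```text
time_s: 4.65
tcp_pos: [0.4927, 0.1556, 0.0708]
ee_rot: [[0.143, -0.269, 0.952], [0.046, 0.963, 0.266], [-0.989, 0.006, 0.15]]
wrist_force: [0.1, -0.8, 1.6]
gripper_width: 0.801
```

```bash
python3 -c "
from h import *
stat([-28,-12,72.7])"
```

```text
t 4.65 F [ 0.1 -0.8  1.6] g 0.8 tcp block mm [-123.5  -10.6   70.8]
tilt 8.65 side 0.35 yaw 0.03 corner +z [-103.6  -10.2    3. ] -z [-122.3  -10.2    0.2]
world shift mm [92.3 24.5  1.9] units [1.54 0.41 0.03]
```

Emit:
move_arm(
  series=[
    [[0,0,0,0,0,0.03,0.8],[0,0,0,0.13,0.036,0,0.8],[0,0,0,0.13,0.036,0,0.8],[0,0,0,0.13,0.036,0,0.8]],
  ],
)

```text
time_s: 5.15
tcp_pos: [0.5158, 0.1616, 0.0717]
ee_rot: [[0.14, -0.269, 0.953], [0.044, 0.963, 0.266], [-0.989, 0.005, 0.147]]
wrist_force: [-2.7, 0.2, 0.1]
gripper_width: 0.802
```

```bash
bash look.sh b
```

```text
t 5.15 F [-2.7  0.2  0.1] g 0.8 tcp block mm [-99.6 -11.1  71.7]
tilt 8.43 side 0.28 yaw 0.03 corner +z [-80.  -10.8   3.8] -z [-98.8 -10.8   1. ]
```

View pics/c_b.png

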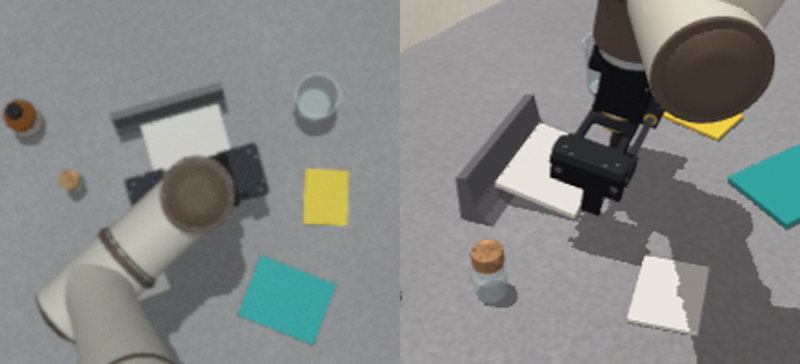

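The far edge is climbing the front and the force is only 3 N. I'll carry on.

Emit:
move_arm(
  series=[
    [[0,0,0,0.13,0.036,0,0.8],[0,0,0,0.13,0.036,0,0.8],[0,0,0,0.13,0.036,0,0.8],[0,0,0,0.13,0.036,0,0.8]],
  ],
)

```text
time_s: 5.75
tcp_pos: [0.5488, 0.1705, 0.0711]
ee_rot: [[0.139, -0.269, 0.953], [0.044, 0.963, 0.266], [-0.989, 0.005, 0.146]]
wrist_force: [-0.1, 0.3, -1.1]
gripper_width: 0.8
```

```bash
bash look.sh c
```

```text
t 5.75 F [-0.1  0.3 -1.1] g 0.8 tcp block mm [-65.5 -11.5  71.1]
tilt 8.38 side 0.26 yaw 0.01 corner +z [-45.9 -11.2   3.2] -z [-64.7 -11.2   0.4]
```

View pics/c_c.png

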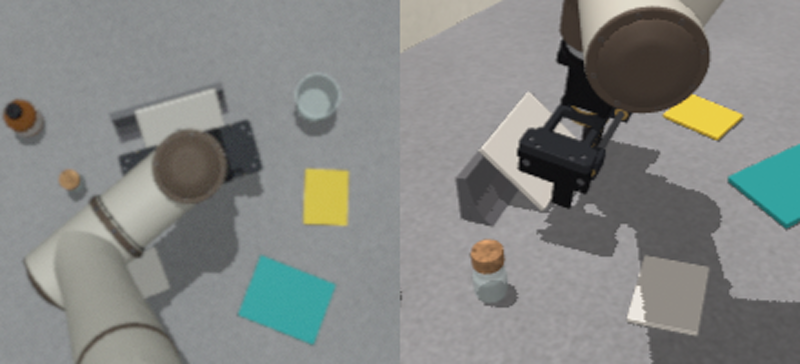

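Emit:
move_arm(
  series=[
    [[0,0,0,0.13,0.036,0.015,0.8],[0,0,0,0.13,0.036,0,0.8],[0,0,0,0.11,0.03,0,0.8]],
  ],
)

```text
time_s: 6.22
tcp_pos: [0.5731, 0.1776, 0.0724]
ee_rot: [[0.141, -0.27, 0.953], [0.045, 0.963, 0.266], [-0.989, 0.005, 0.148]]
wrist_force: [-0.6, -0.4, -0.5]
gripper_width: 0.8
```

```bash
bash look.sh d
```

```text
t 6.22 F [-0.6 -0.4 -0.5] g 0.8 tcp block mm [-40.1 -11.3  72.4]
tilt 8.51 side 0.3 yaw 0.04 corner +z [-20.4 -10.9   4.6] -z [-39.2 -10.9   1.8]
```

View pics/c_d.png

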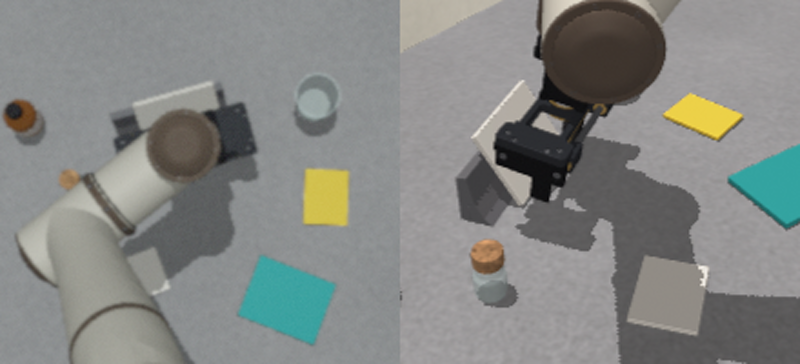

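Emit:
move_arm(
  series=[
    [[0,0,0,0.09,0.025,0,0.8],[0,0,0,0.06,0.017,0,0.8],[0,0,0,0,0,0,0.8]],
  ],
)

```text
time_s: 6.7
tcp_pos: [0.5829, 0.1804, 0.0725]
ee_rot: [[0.142, -0.269, 0.953], [0.045, 0.963, 0.266], [-0.989, 0.005, 0.149]]
wrist_force: [-0.9, 0.1, -0.7]
gripper_width: 0.797
```

```bash
bash look.sh e
```

```text
t 6.7 F [-0.9  0.1 -0.7] g 0.8 tcp block mm [-29.9 -11.2  72.5]
tilt 8.55 side 0.31 yaw 0.03 corner +z [-10.1 -10.8   4.7] -z [-28.9 -10.8   1.9]
```

View pics/c_e.png

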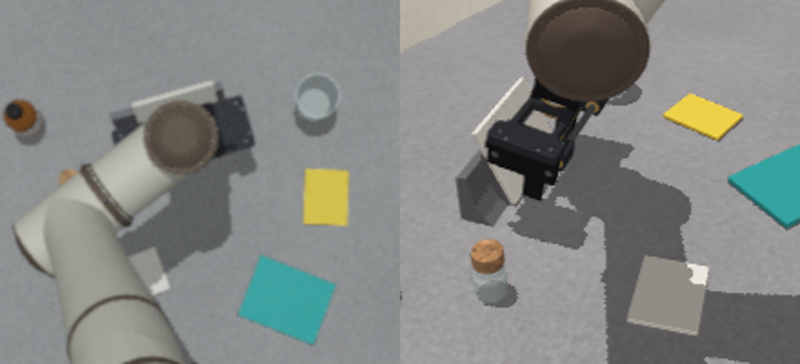

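Emit:
move_arm(
  series=[
    [[0,0,0,0.04,0.01,0,0.8],[0,0,0,0.03,0.01,0,0.8]],
  ],
)

```text
time_s: 7.05
tcp_pos: [0.5855, 0.1808, 0.0722]
ee_rot: [[0.138, -0.269, 0.953], [0.043, 0.963, 0.265], [-0.989, 0.005, 0.145]]
wrist_force: [-6.0, -0.8, 3.6]
gripper_width: 0.803
```

```bash
python3 -c "
from h import *
stat([-60,-12,85])"
```

```text
t 7.05 F [-6.  -0.8  3.6] g 0.8 tcp block mm [-27.4 -11.5  72.2]
tilt 8.31 side 0.26 yaw 0.0 corner +z [ -7.8 -11.2   4.3] -z [-26.6 -11.2   1.6]
world shift mm [-31.3  -9.3  12.8] units [-0.52 -0.16  0.21]
```

The force is up to 6 N at block x -8 mm, so the plate is home. I'll retreat and look.

Emit:
move_arm(
  series=[
    [[0,0,0,-0.2,-0.055,0,0.8],[0,0,0,-0.6,-0.17,0,0.8],[0,0,0,-0.8,-0.22,0.3,0.8],[0,0,0,-0.5,-0.14,0.8,0.8],[-0.27,0.96,0,0,-0.3,0.9,0.8],[0,0,0,0,-0.3,0.9,0.8],[0,0,0,0,0,0.5,0.8],[0,0,0,0,0,0,0.8]],
  ],
)

```text
time_s: 8.05
tcp_pos: [0.4542, 0.1093, 0.2704]
ee_rot: [[0.04, -0.269, 0.962], [0.011, 0.963, 0.268], [-0.999, 0.0, 0.041]]
wrist_force: [0.6, -0.3, -0.3]
gripper_width: 0.802
```

```bash
bash look.sh f
```

```text
t 8.05 F [ 0.6 -0.3 -0.3] g 0.8 tcp block mm [-173.1  -44.8  270.4]
tilt 2.37 side 0.01 yaw -0.01 corner +z [-160.7  -44.8  200.8] -z [-179.7  -44.8  200. ]
```

View pics/c_f.png

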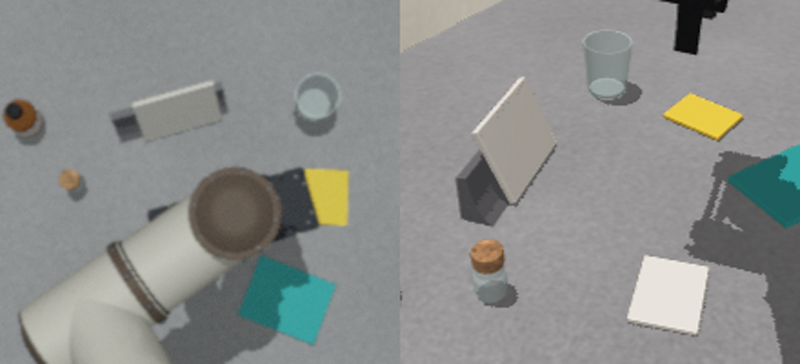

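The plate stands leaning on the block (side crop 515,140). I'll check its upper edge by depth, then go behind.

```bash
python3 - <<'E'
from h import *
for cam,roi in(("top",(150,205,200,290)),("side",(185,270,185,250))):
    p,d=load(f'/tmp/{cam}_f.npz'); C=cloud(cam,d); m=np.zeros(d.shape,bool); m[roi[0]:roi[1],roi[2]:roi[3]]=1
    g=p.astype(int); m&=(d>0)&(g.min(2)>120)&(C[...,2]>.004)
    Q=w2b(C[m])*1e3; print(cam,len(Q),'y',np.percentile(Q[:,1],[1,99]).round(1),'z',np.percentile(Q[:,2],[1,99]).round(1))
    M=(Q[:,2]>15)&(Q[:,2]<80)&(np.abs(Q[:,1]+12)<50); a=np.c_[Q[M,2],Q[M,1],np.ones(M.sum())]; co=np.linalg.lstsq(a,Q[M,0],rcond=None)[0]; print('x=',co,'lean',np.rad2deg(np.arctan(co[0])))
    T=Q[Q[:,2]>84]; print('upper x',np.percentile(T[:,0],[2,50,98]).round(1))
stat([85,-12,270])
E
```

```text
top 1365 y [-127.2  109.1] z [ 4.1 92.8]
x= [ 4.51912136e-01 -2.37067513e-03 -9.93696676e+00] lean 24.318788070133277
upper x [26.4 31.9 37.9]
side 1791 y [-157.1   49. ] z [ 4.3 92. ]
x= [ 4.53195737e-01  1.87328829e-04 -9.52560458e+00] lean 24.37983104063317
upper x [27.6 31.4 38.2]
t 8.15 F [-0.5 -0.2  0.5] g 0.8 tcp block mm [-174.5  -45.   267.5]
tilt 1.99 side -0.06 yaw -0.03 corner +z [-162.6  -45.1  197.9] -z [-181.6  -45.   197.2]
world shift mm [240.9 102.    2.5] units [4.01 1.7  0.04]
```

Emit:
move_arm(
  series=[
    [[-0.06,0.2,0,0.5,0.2,0,0.8],[0,0,0,0.85,0.36,0,0.8],[0,0,0,0.85,0.36,0,0.8],[0,0,0,0.85,0.36,0,0.8],[0,0,0,0.85,0.36,0,0.8],[0,0,0,0.1,0.06,0,0.8],[0,0,0,0,0,0,0.8]],
  ],
)

```text
time_s: 9.02
tcp_pos: [0.6942, 0.2126, 0.2494]
ee_rot: [[-0.018, -0.27, 0.963], [-0.011, 0.963, 0.269], [-1.0, -0.006, -0.02]]
wrist_force: [-0.2, -0.5, -0.0]
gripper_width: 0.798
```

```bash
python3 -c "
from h import *
stat([85,-12,144])"
```

```text
t 9.03 F [-0.2 -0.5 -0. ] g 0.8 tcp block mm [ 85.9 -10.3 249.4]
tilt -1.17 side -0.34 yaw 0.04 corner +z [ 94.  -10.7 179.2] -z [ 75.  -10.7 179.6]
world shift mm [  -0.4   -1.9 -105.4] units [-0.01 -0.03 -1.76]
```

Emit:
move_arm(
  series=[
    [[0,0,0,0,-0.03,-0.6,0.8],[0,0,0,0,0,-0.6,0.8],[0,0,0,0,0,-0.45,0.8],[0,0,0,0,0,0,0.8],[0,0,0,0,0,0,0.8]],
  ],
)

```text
time_s: 9.65
tcp_pos: [0.6881, 0.2086, 0.1504]
ee_rot: [[-0.019, -0.27, 0.963], [-0.012, 0.963, 0.27], [-1.0, -0.006, -0.022]]
wrist_force: [0.0, -0.5, 0.5]
gripper_width: 0.801
```

```bash
bash look.sh g
```

```text
t 9.65 F [ 0.  -0.5  0.5] g 0.8 tcp block mm [ 79.  -12.5 150.4]
tilt -1.25 side -0.36 yaw 0.09 corner +z [ 86.9 -12.9  80.2] -z [ 67.9 -13.   80.6]
```

View pics/c_g.png

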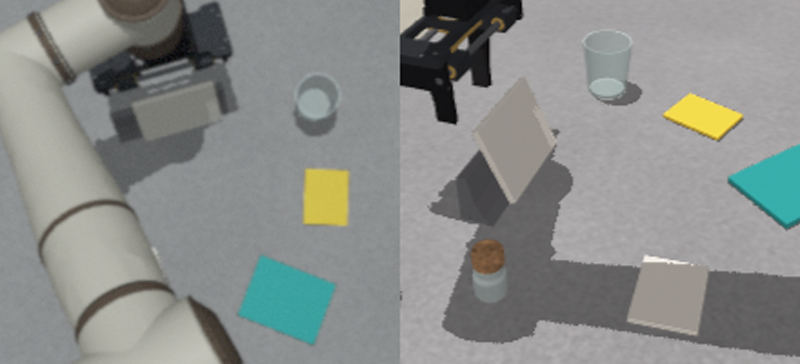

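Emit:
move_arm(
  series=[
    [[0,0,0,0,0,-0.1,0.8],[0,0,0,0,0,-0.06,0.8],[0,0,0,-0.15,-0.042,0,0.8],[0,0,0,-0.15,-0.042,0,0.8]],
  ],
)

```text
time_s: 10.25
tcp_pos: [0.6702, 0.2038, 0.1424]
ee_rot: [[-0.016, -0.27, 0.963], [-0.009, 0.963, 0.27], [-1.0, -0.005, -0.018]]
wrist_force: [0.4, 0.3, -0.2]
gripper_width: 0.798
```

```bash
python3 -c "
from h import *
stat([0,-12,142])"
```

```text
t 10.25 F [ 0.4  0.3 -0.2] g 0.8 tcp block mm [ 60.4 -12.3 142.4]
tilt -1.01 side -0.28 yaw 0.06 corner +z [ 68.7 -12.7  72.2] -z [ 49.7 -12.7  72.6]
world shift mm [-58.2 -16.   -0.4] units [-0.97 -0.27 -0.01]
```

Emit:
move_arm(
  series=[
    [[0,0,0,-0.12,-0.034,0,0.8],[0,0,0,-0.12,-0.034,0,0.8],[0,0,0,-0.12,-0.034,0,0.8],[0,0,0,-0.12,-0.034,0,0.8],[0,0,0,-0.12,-0.034,0,0.8]],
  ],
)

```text
time_s: 10.88
tcp_pos: [0.6312, 0.1928, 0.1431]
ee_rot: [[-0.015, -0.27, 0.963], [-0.009, 0.963, 0.27], [-1.0, -0.005, -0.017]]
wrist_force: [0.0, 0.5, -1.2]
gripper_width: 0.804
```

```bash
bash look.sh h
```

```text
t 10.88 F [ 0.   0.5 -1.2] g 0.8 tcp block mm [ 19.9 -12.3 143.1]
tilt -0.97 side -0.27 yaw 0.08 corner +z [ 28.2 -12.7  73. ] -z [  9.2 -12.7  73.3]
```

View pics/c_h.png

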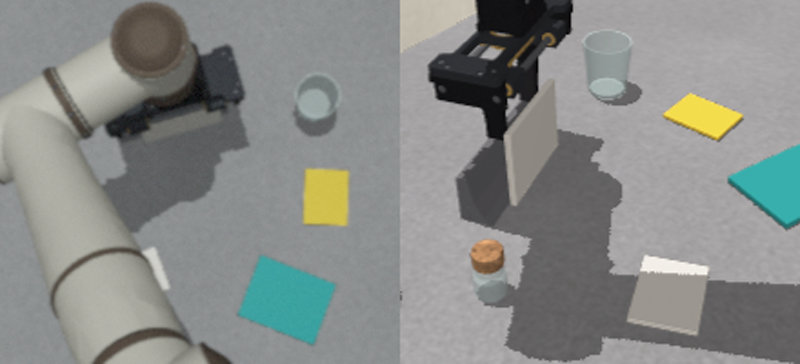

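The plate is almost upright with its foot still at the block. I'll continue slowly until it passes the balance point.

Emit:
move_arm(
  series=[
    [[0,0,0,-0.11,-0.031,0,0.8],[0,0,0,-0.11,-0.031,0,0.8],[0,0,0,-0.11,-0.031,0,0.8],[0,0,0,-0.08,-0.022,0,0.8]],
  ],
)

```text
time_s: 11.48
tcp_pos: [0.605, 0.1855, 0.143]
ee_rot: [[-0.015, -0.27, 0.963], [-0.009, 0.963, 0.27], [-1.0, -0.005, -0.017]]
wrist_force: [0.2, -0.2, -1.0]
gripper_width: 0.799
```

```bash
bash look.sh i
```

```text
t 11.47 F [ 0.2 -0.2 -1. ] g 0.8 tcp block mm [ -7.3 -12.3 143. ]
tilt -0.99 side -0.27 yaw 0.08 corner +z [  1.  -12.6  72.9] -z [-18.  -12.7  73.2]
```

View pics/c_i.png

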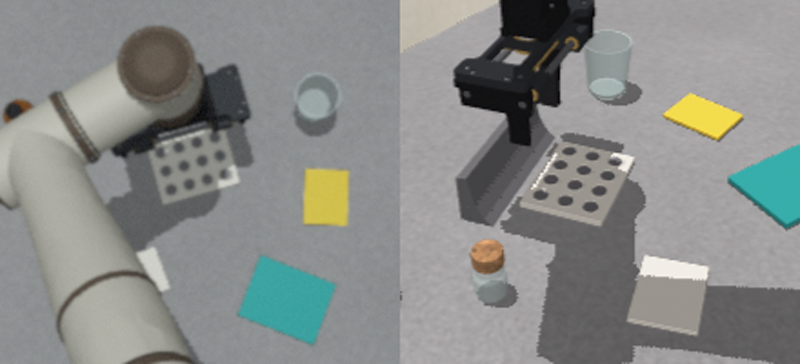

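The plate has fallen with its wells up. I'll lift the arm clear and verify.

Emit:
move_arm(
  series=[
    [[0,0,0,0,0,0.5,0.8],[0,0,0,0,0,0.9,0.8],[0,0,0,-0.3,-0.6,0.7,0.8],[0,0,0,-0.5,-0.8,0,0.8],[0,0,0,-0.5,-0.8,0,0.8],[0,0,0,-0.4,-0.9,0,0.8],[0,0,0,-0.3,-0.9,0,0.8],[0,0,0,-0.3,-0.9,0,0.8],[0,0,0,0,0,0,0.8],[0,0,0,0,0,0,0.8]],
  ],
)

```text
time_s: 12.82
tcp_pos: [0.4631, -0.1159, 0.2742]
ee_rot: [[-0.007, -0.272, 0.962], [-0.01, 0.962, 0.272], [-1.0, -0.008, -0.01]]
wrist_force: [0.3, 0.4, -0.0]
gripper_width: 0.797
```

```bash
bash look.sh j; python3 - <<'E'
from h import *
for cam in("top","side"):
    p,d=load(f'/tmp/{cam}_j.npz'); cv2.imwrite(f'pics/full_{cam}.png',p[:,:,::-1])
    g=p.astype(int); m=((g.min(2)>165)&(g.max(2)-g.min(2)<40)).astype(np.uint8)
    n,l,st,ce=cv2.connectedComponentsWithStats(m); C=cloud(cam,d)
    for i in range(1,n):
        if st[i,4]>300 and 180<ce[i][1]<340 and ce[i][0]<400:
            cnt=cv2.findContours((l==i).astype(np.uint8),cv2.RETR_EXTERNAL,cv2.CHAIN_APPROX_NONE)[0]; cnt=max(cnt,key=len)[:,0]
            R=cv2.minAreaRect((ray(cam,cnt,.01)[:,:2]*1000).astype(np.float32)); k=(l==i)&(d>0)
            print(cam,R,'z pct',np.percentile(C[k][:,2],[5,50,95]).round(4),'block',w2b(np.r_[np.array(R[0])/1e3,0]).round(3))
p0,_=load('/tmp/top0.npz'); s0,_=load('/tmp/side0.npz')
for n in("vial","beaker","reagent"):
    for cam in("top","side"): print(n,cam,[(np.round(x['centre'],1),round(x['conf'],2)) for x in spotter.find_in(cam,n)][:1])
p1,_=load('/tmp/top_j.npz'); s1,_=load('/tmp/side_j.npz')
for nm,a,b,bx in(("vial",p0,p1,(205,235,175,205)),("beaker",p0,p1,(150,195,305,345)),("reagent",p0,p1,(165,205,145,180)),("vial s",s0,s1,(275,325,190,230)),("beaker s",s0,s1,(160,210,255,295)),("reagent s",s0,s1,(260,325,115,155))):
    y0,y1,x0,x1=bx; A_=cv2.cvtColor(a,cv2.COLOR_RGB2GRAY)[y0:y1,x0:x1].astype(np.float32);B_=cv2.cvtColor(b,cv2.COLOR_RGB2GRAY)[y0:y1,x0:x1].astype(np.float32)
    print(nm,'shift px',np.round(cv2.phaseCorrelate(A_,B_)[0],2),'absdiff',np.abs(A_-B_).mean().round(1))
E
```

```text
t 12.82 F [ 0.3  0.4 -0. ] g 0.8 tcp block mm [-225.5 -264.1  274.2]
tilt -0.56 side -0.46 yaw 0.2 corner +z [-216.6 -264.6  204.1] -z [-235.6 -264.7  204.3]
top ((554.88427734375, 171.12796020507812), (94.40478515625, 121.29993438720703), 15.352865219116211) z pct [0.0036 0.0088 0.0136] block [[-0.059 -0.013  0.   ]]
top ((508.0948791503906, -134.41358947753906), (70.19303131103516, 98.462890625), 5.226541996002197) z pct [0.5434 0.5488 0.552 ] block [[-0.187 -0.294  0.   ]]
top ((326.480224609375, 2.0265655517578125), (406.75482177734375, 157.23785400390625), 5.886539459228516) z pct [0.5463 0.5862 0.6684] block [[-0.325 -0.114  0.   ]]
top ((386.102294921875, 255.34347534179688), (65.59591674804688, 84.14900970458984), 21.219297409057617) z pct [0.0021 0.007  0.0121] block [[-0.199  0.114  0.   ]]
side ((555.244873046875, 172.50022888183594), (94.0516128540039, 120.1751480102539), 15.79067325592041) z pct [0.0088 0.0104 0.0124] block [[-0.059 -0.011  0.   ]]
side ((385.8356628417969, 258.0203857421875), (64.66332244873047, 82.66797637939453), 20.89558982849121) z pct [0.007  0.0085 0.01  ] block [[-0.199  0.117  0.   ]]
vial top []
vial side [(array([205.6, 298.5]), 0.76)]
beaker top [(array([320.6, 176.7]), 0.77)]
beaker side [(array([274.7, 184.7]), 0.82)]
reagent top [(array([159.2, 182.6]), 0.66)]
reagent side [(array([136.8, 295.1]), 0.7)]
vial shift px [-0.08 -0.28] absdiff 2.1
beaker shift px [0.01 0.57] absdiff 2.1
reagent shift px [-0.16  0.05] absdiff 2.2
vial s shift px [0.02 0.02] absdiff 6.4
beaker s shift px [0.04 0.03] absdiff 6.5
reagent s shift px [0.   0.01] absdiff 5.4
```

View pics/full_side.png

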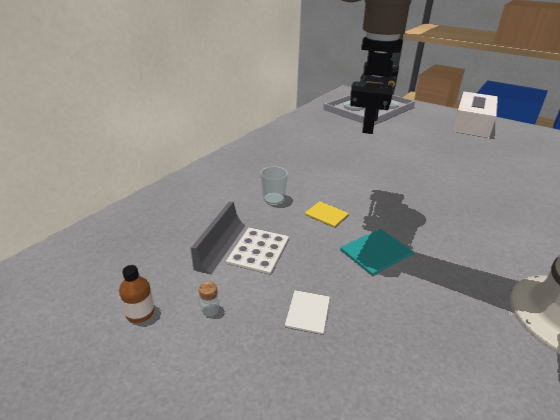

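View pics/full_top.png

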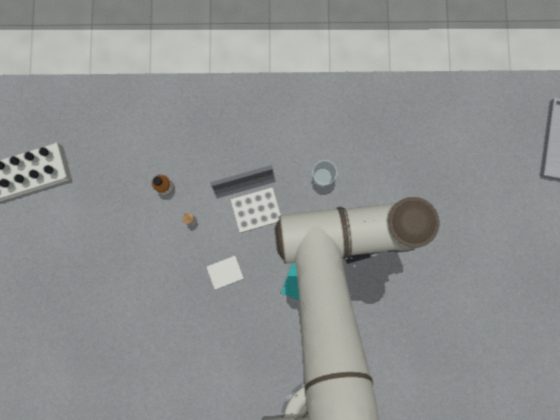

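The plate lies flat with its wells up in front of the block (side 258,250; top 256,210). All three bystanders are unmoved and the arm is clear, so I'm handing the job in.

```bash
python3 -c "
from h import *
print(r.finish_job()); stat()"
```

```text
the job is handed in; nothing more can be done
None
the job is handed in; nothing more can be done
```

The plate now lies flat on the bench in front of the turning block with its wells up, and the job was handed in at about 12.8 s of the 48 s allowed.

- **Method:** I pushed the larger white plate up the block front with both open fingertips. It leaned there by itself at 24.3°, upper edge about 92 mm up. From behind the block I then pushed the upper edge back until the plate fell over freely. The highest force I read, between moves, was about 7 N.
- **Plate:** In the last pictures the wells show in both views. The outline measures 94 x 120 mm with the top face about 10 mm up, and its block-side edge lies about 11 mm in front of the block's foot.
- **Bystanders:** The vial, beaker and reagent bottle moved less than 0.1 px in the side view and at most 0.6 px in the top view. The arm was well clear, with its fingertips about 0.2 m up, and touched nothing.
- **What went wrong or disagreed:** During the first push the fingertips rode about 4 mm higher than intended, so I backed off and lowered them before the climb. The network missed the vial in the last top picture, but it is plainly visible there at its old place (189,219).

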